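# Close the ink tub and snap its lid shut

### The arm

A 7-joint arm with a two-finger parallel gripper is mounted at the origin on the work surface. World frame = base frame: x ahead of the robot, y to its left, z up, the work surface at z = 0. Lengths are in m, angles in rad, forces in N, time in s.
With the tool pointing down it reaches from about 0.35 to 0.9 m from the base axis. Payload 7.2 kg.
Tool frame: the origin (TCP) lies midway between the tips of the shut fingers; the grasp point (between the pads) lies 19 mm behind it; z points along the fingers, y is the line along which they close (so a half turn about z gives the same grasp; the last joint's range is limited). The gripper opens to 85 mm and grips with 20 to 120 N. Pads are 22 mm wide; open, the fingers measure 114 mm over their backs; the gripper's body (76 mm by 85 mm) begins 54 mm behind the grasp point. The pads swing forward as they close: fully open they stand 13 mm farther back than shut.
Start: joints at [-1.255, 0.411, -0.013, 1.596, 0.006, 1.134, -0.082], TCP at [0.234, 0.58, 0.231] pointing down, gripper open.
Joint ranges: [-2.95, 2.95], [-0.29, 1.99], [-1.47, 1.44], [0.14, 2.54], [-1.03, 4.17], [0.13, 1.85], [-2.86, 2.86]. Speed limits (rad/s): [2.39, 2.39, 3.01, 3.01, 3.14, 3.14, 3.14].

### API

Orientations are given as a rotation vector (axis times angle).
In Python, from cell import robot, eoat, ik, readout, cams, job gives the robot as it stands. Calls block until the motion is done:
- robot.reach(position, orientation): joint-space move of the TCP to a pose.
- robot.move_l(position, frame=None, v=0.15, guard=None): straight line of the TCP; frame=None keeps the orientation; v is the mean speed in m/s. With guard (N) it stops when the force on the tool has changed by that much, and returns True; else False.
- robot.goto_joints(angles): joint-space move.
- eoat.ungrasp() and eoat.grab(force=None): open the fingers fully, or close them until they stop; force is the grip in N (None keeps the last).
- robot.wait(seconds).
- ik(position, orientation): joint angles nearest the present ones, or None.
- readout.read_state(): the state.
- cams.camera(name): name is "side" or "top" or "wrist"; returns a dict with "pixels" (384x512x3 uint8, blue, green, red), "fx", "fy", "cx", "cy" (pixels), "R" (3x3) and "t" (3): a world point X has camera coordinates R X + t; the wrist camera has in their place "mount" (4x4, takes a point from camera to tool coordinates, whose origin is the TCP and whose axes are the flange's). Camera axes: x right, y down, z forward; pixel columns grow to the right and rows downward; lengths in m; the calibration is good to about 2 mm. A picture is of the moment at which its call begins: read the wrist's pose just before it. There is no depth.
A pose or a line that the arm cannot do raises robot.Unreachable and nothing moves.
- job.sign_off(): hands the job in; it is judged then, once.
The state is a dict: "time": time; "joints": joint angles; "joint_vel": joint speeds; "effort": joint torques, N m; "tool_pos": TCP position; "ee_rot": TCP orientation; "contact_force": force on the tool from outside, world axes, zero at the start; "moment": the same for the moment, N m; "grip_width": finger opening in m; "grip_force": force on a finger pad.
Only numpy, scipy, OpenCV 4.12 (cv2) and the standard library are available. Lean on these libraries where they do the work, as an engineer would, in place of code of your own. Each camera call takes 0.05 s, during which the arm holds its last target. There are 200 camera calls.

### The job

Close the ink tub in the print studio so that the inks do not dry out: lift the loose grey lid by its handle and set it fully home on the open grey tub, then press each of the four white snap tabs around the lid's rim down flat until all are fully engaged. Leave the other things on the table where they are.

Things in the scene. Friction and masses are not known exactly. Their poses are not given: they have to be found in the camera images.
- tub: open grey plastic ink tub standing fast on the table, outside 200 (its x) x 180 (its y) x 60 mm high, walls 5 mm, ink jars inside it up to 43 mm; origin at the centre of its underside, z up. Its rim is 60 mm above the origin; when the lid is fully home, point lid_grip is straight above the origin at 90 mm
- lid_grip (a point): grip point of the loose grey plastic lid (about 0.4 kg), the middle of its handle: a solid bar 22 mm thick (along x), 90 mm long (along y), from 24 mm below this point (the plate's top) to 12 mm above it. Axes x, y along the lid's 204 and 184 mm sides, z up. At the start the lid stands on the table and this point is 40 mm above the table
- lid_plate (a point): centre of the underside of the lid's 204 x 184 x 6 mm plate, 30 mm below lid_grip, same axes. Below it a locating lip, 10 mm deep, 184 x 164 mm outside, fits inside the tub's rim with 3 mm to spare on each side (either way round). On the plate, at the middles of its four edges, are four white snap tabs 34 mm long and 60 mm wide, hinged inboard, free end at the plate's edge
- tab_a_top (a point): the press point on the ribbed top face of the snap tab at the lid's +x edge, 8 mm in from the tab's free end; it moves with the tab. Standing up, the tab's end rises about 24 mm above the plate's top; pressed flat, this point is 18.5 mm below lid_grip and 94 mm from it, seen from above
- tab_a (a joint): tilt of the snap tab at the lid's +x edge: 0 = standing up at 0.55 rad (it starts between 0 and 0.12), 0.55 = pressed flat, its stop, where it is engaged. The tab is a tight press fit that stays wherever it is left, so a half-pressed tab is not engaged; about 5 N at the press point moves it
- tab_b_top (a point): the press point on the ribbed top face of the snap tab at the lid's +y edge, 8 mm in from the tab's free end; it moves with the tab. Standing up, the tab's end rises about 24 mm above the plate's top; pressed flat, this point is 18.5 mm below lid_grip and 84 mm from it, seen from above
- tab_b (a joint): tilt of the snap tab at the lid's +y edge: 0 = standing up at 0.55 rad (it starts between 0 and 0.12), 0.55 = pressed flat, its stop, where it is engaged. The tab is a tight press fit that stays wherever it is left, so a half-pressed tab is not engaged; about 5 N at the press point moves it
- tab_c_top (a point): the press point on the ribbed top face of the snap tab at the lid's -x edge, 8 mm in from the tab's free end; it moves with the tab. Standing up, the tab's end rises about 24 mm above the plate's top; pressed flat, this point is 18.5 mm below lid_grip and 94 mm from it, seen from above
- tab_c (a joint): tilt of the snap tab at the lid's -x edge: 0 = standing up at 0.55 rad (it starts between 0 and 0.12), 0.55 = pressed flat, its stop, where it is engaged. The tab is a tight press fit that stays wherever it is left, so a half-pressed tab is not engaged; about 5 N at the press point moves it
- tab_d_top (a point): the press point on the ribbed top face of the snap tab at the lid's -y edge, 8 mm in from the tab's free end; it moves with the tab. Standing up, the tab's end rises about 24 mm above the plate's top; pressed flat, this point is 18.5 mm below lid_grip and 84 mm from it, seen from above
- tab_d (a joint): tilt of the snap tab at the lid's -y edge: 0 = standing up at 0.55 rad (it starts between 0 and 0.12), 0.55 = pressed flat, its stop, where it is engaged. The tab is a tight press fit that stays wherever it is left, so a half-pressed tab is not engaged; about 5 N at the press point moves it
- ink_knife: ink knife, black handle and 36 mm wide steel blade, 175 mm long, lying flat; origin under its middle, x along the blade; a bystander
- jar: white jar 68 mm across, 70 mm tall; origin at its underside; a bystander
- brayer: hand roller, black roller 44 mm thick and 130 mm long, wooden handle, about 170 mm in all, 44 mm high; origin under the roller, handle towards its -x; a bystander
- tape_dispenser: desk tape dispenser 85 x 34 x 72 mm; origin at its underside; a bystander
- ink_bottle: white ink bottle with a black cap, 52 mm across, 150 mm tall, towards the far edge of the table; origin at its underside; a bystander
- small_jar: small jar with a black lid, 60 mm across, 50 mm tall, nearest the robot; origin at its underside; a bystander

How it is judged:
On the way, in this order (a step that is already met when the one before it is completed fails the run):
1. the lid sits fully home on the tub, with no more than three tabs pressed flat yet (horizontal distance between lid_grip and tub below 0.007 m and z of lid_grip in the frame of tub between 0.086 and 0.093 m and angle between the x axis of lid_grip and the x axis of tub, either way round below 0.07 rad and angle between lid_grip's own z axis and vertical below 0.03 rad and not (value of joint each of tab_a, tab_b, tab_c, tab_d above 0.45 rad)), for 0.2 s.
2. all four tabs are pressed flat on the seated lid (horizontal distance between lid_grip and tub below 0.007 m and z of lid_grip in the frame of tub between 0.086 and 0.093 m and angle between the x axis of lid_grip and the x axis of tub, either way round below 0.07 rad and angle between lid_grip's own z axis and vertical below 0.03 rad and value of joint each of tab_a, tab_b, tab_c, tab_d above 0.45 rad), for 0.2 s.
At the end, for the whole second after the job is handed in: through the last second the lid rests on the tub, within 7 mm sideways, 0.07 rad of the tub's direction (either way round), level within 0.03 rad and within 3 mm (high) or 4 mm (low) of its seated height, and all four tabs are pressed flat (joint above 0.45 of 0.55) (all of step 2); the robot touches nothing.
It fails at once if a bystander (knife, jar, brayer, tape dispenser, bottle, small jar) is pushed more than 30 mm from its place (distance of any of ink_knife, jar, brayer, tape_dispenser, ink_bottle, small_jar from where it was at the start of the episode above 0.03 m).
It also fails if it takes over 61 s, if anything falls off the work surface, if the arm or the gripper's body presses on something with over 40 N, if the wrist force passes 120 N, or if a joint passes its speed limit or range.

## Working session

There is one attempt and no reset: what is moved stays moved. The work goes in short steps, each a Python script; the robot and the scene stay as the last script left them, time stands still between calls to the robot, and variables do not carry over. Pictures are saved under pics/ and viewed, at most 10 in all, crops included, and the job is handed in when it is done.

```bash
ls; mkdir -p pics
python3 - <<'E'
from cell import robot, eoat, ik, readout, cams, job
import cv2,numpy as np
for n in ["top","side"]:
    c=cams.camera(n); cv2.imwrite(f"pics/{n}0.png",c["pixels"]); 
    print(n,c["fx"],c["cx"],c["cy"],np.round(c["R"],3).tolist(),np.round(c["t"],3), "pos",np.round(-np.array(c["R"]).T@np.array(c["t"]),3))
s=readout.read_state();print(s["time"],s["ee_rot"],s["tool_pos"],s["grip_width"])
E
```

```text
pics
top 391.52224228010965 260.92718493203387 191.90986020119487 [[0.02, -1.0, -0.004], [-0.979, -0.018, -0.204], [0.204, 0.008, -0.979]] [0.017 0.586 0.79 ] pos [0.412 0.021 0.893]
side 383.07184384774956 249.18144478043564 191.19564306451667 [[0.952, -0.304, 0.022], [-0.179, -0.616, -0.767], [0.247, 0.727, -0.641]] [-0.544  0.179  0.796] pos [ 0.353 -0.633  0.66 ]
0.1 [-5.99091425e-01 -3.08372387e+00  2.24685820e-03] [0.23388438 0.57911357 0.23054336] 0.08550159852486428
```

View pics/top0.png

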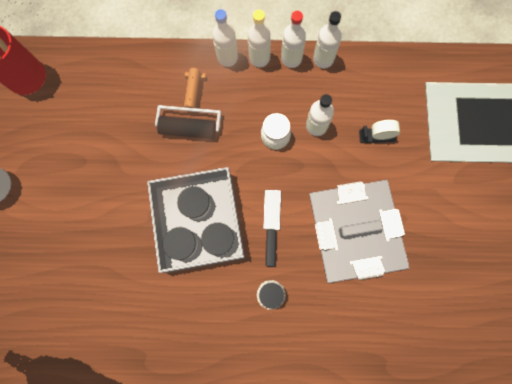

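View pics/side0.png

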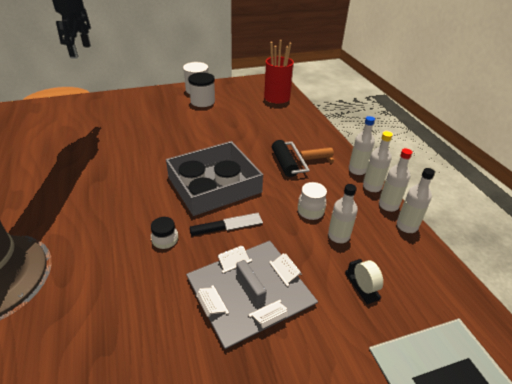

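The top view shows the tub, with its jars, centred near (197,220). The lid is near (360,230), its handle running left–right in the image (world y) and its four white tabs standing up. The knife (272,228) and small jar (271,295) lie between them. I'll take rough poses from this view, then refine with the wrist camera.

```bash
cat > h.py <<'E'
from cell import robot, eoat, ik, readout, cams, job
import cv2,numpy as np
from scipy.spatial.transform import Rotation as Ro
def ray(c,uv,z,pose=None):
    """pixels -> world points on plane z; pose = (tool_pos, ee_rot) for the wrist camera"""
    uv=np.atleast_2d(np.asarray(uv,float)); d=np.c_[(uv[:,0]-c["cx"])/c["fx"],(uv[:,1]-c["cy"])/c["fy"],np.ones(len(uv))]
    if pose is None: R=np.array(c["R"]).T; o=-R@np.array(c["t"])
    else:
        M=np.array(c["mount"]); Rt=Ro.from_rotvec(pose[1]).as_matrix(); R=Rt@M[:3,:3]; o=Rt@M[:3,3]+pose[0]
    d=d@R.T; return o+d*((z-o[2])/d[:,2])[:,None]
def grey(img,smax=60,vmin=40):
    h=cv2.cvtColor(img,cv2.COLOR_BGR2HSV); return ((h[...,1]<smax)&(h[...,2]>vmin)).astype(np.uint8)*255
def down(yaw):  # tool y axis at angle yaw from world x, tool z down
    y=np.array([np.cos(yaw),np.sin(yaw),0]); z=np.array([0,0,-1.]); return Ro.from_matrix(np.c_[np.cross(y,z),y,z]).as_rotvec()
def wrist():
    s=readout.read_state(); c=cams.camera("wrist"); return c,(np.array(s["tool_pos"]),np.array(s["ee_rot"]))
def blobs(m,amin):
    return [k for k in cv2.findContours(m,cv2.RETR_EXTERNAL,cv2.CHAIN_APPROX_NONE)[0] if cv2.contourArea(k)>amin]
def rect(P):
    r=cv2.minAreaRect(np.float32(P[:,:2]*1000)); return np.round(r[0],1),np.round(r[1],1),round(r[2],2)
E
python3 - <<'E'
from h import *
img=cv2.imread("pics/top0.png"); c=cams.camera("top")
m=grey(img)
for k in blobs(m,1500):
    u=k[:,0].astype(float); 
    for z in (.016,.06): print(z,cv2.boundingRect(k),rect(ray(c,u,z)))
s=readout.read_state();w,_=wrist();print(Ro.from_rotvec(s["ee_rot"]).as_matrix().round(2).tolist(),np.round(w["mount"],3).tolist(),w["fx"],w["cx"],w["cy"])
print(ray(c,[[360,230]],.04),ray(c,[[343,230],[382,227]],.052),ray(c,[[272,228]],0),ray(c,[[271,295]],.05))
E
```

```text
0.016 (310, 180, 99, 103) (array([ 513.6, -194. ]), array([214.9, 193.9]), 10.83)
0.06 (310, 180, 99, 103) (array([ 508.5, -183.2]), array([204.1, 184.2]), 10.83)
0.016 (148, 167, 97, 106) (array([530.3, 176.6]), array([213.5, 192.1]), 11.36)
0.06 (148, 167, 97, 106) (array([524.4, 168.8]), array([202.8, 182.5]), 11.36)
0.016 (426, 82, 86, 81) (array([ 775.2, -468. ]), array([207.5, 198.6]), 89.96)
0.06 (426, 82, 86, 81) (array([ 757. , -443.5]), array([197.1, 188.7]), 89.96)
0.016 (0, 0, 512, 69) (array([998.9,  52.1]), array([ 189.4, 1302.3]), 0.94)
0.06 (0, 0, 512, 69) (array([969.5,  50.6]), array([ 179.9, 1237. ]), 0.94)
[[-0.93, 0.37, -0.0], [0.37, 0.93, -0.0], [-0.0, -0.0, -1.0]] [[-0.0, -0.965, -0.261, 0.065], [1.0, 0.0, -0.001, -0.0], [0.001, -0.261, 0.965, -0.143], [0.0, 0.0, 0.0, 1.0]] 341.83979688153136 256.5456321797484 193.71448045174373
[[ 0.50868283 -0.18950255  0.04      ]] [[ 0.50662213 -0.15005436  0.052     ]
 [ 0.51468839 -0.2340159   0.052     ]] [[0.51397104 0.00136152 0.        ]] [[0.36823712 0.00262859 0.05      ]]
```

Run:
```python
from h import *
yaw=np.deg2rad(11)
for n,ctr,z,off in (("tub",(.524,.169),.294,.04),("lid",(.511,-.19),.25,.04)):
    tx=np.array([-np.sin(yaw),np.cos(yaw)])  # tool x
    p=[*(np.array(ctr)-off*tx),z]
    robot.reach(p,down(yaw)); robot.wait(.3)
    c,po=wrist(); cv2.imwrite(f"pics/w_{n}.png",c["pixels"]); np.savez(f"w_{n}.npz",p=po[0],r=po[1])
    s=readout.read_state(); print(n,s["time"],np.round(s["joints"],2),np.round(po[0],4),p)
cv2.imwrite("pics/both.png",cv2.resize(np.hstack([cv2.imread("pics/w_tub.png"),cv2.imread("pics/w_lid.png")]),(800,300),interpolation=cv2.INTER_AREA))
```

```text
tub 2.5083 [-0.73  0.24  0.49  1.73 -0.12  1.21 -0.01] [0.5316 0.1302 0.2939] [np.float64(0.5316323598150619), np.float64(0.12973491266209344), 0.294]
lid 4.2167 [-0.22  0.35  0.72  1.75 -0.25  1.14  0.77] [ 0.519  -0.2285  0.25  ] [np.float64(0.5186323598150618), np.float64(-0.22926508733790657), 0.25]
```

View pics/both.png

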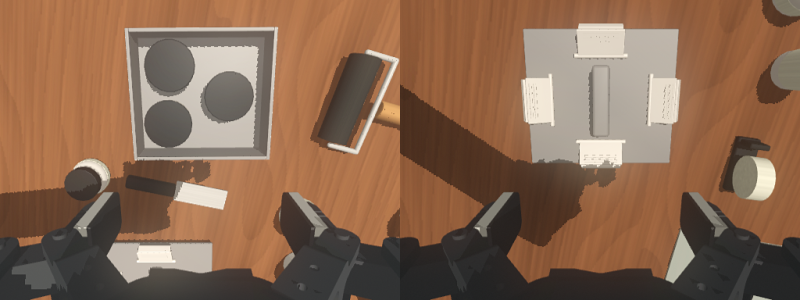

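The left half shows the tub rim, with corners in half-scale pixels at about (126,28), (277,27), (268,158) and (134,160). The right half shows the lid plate, with corners near (523,29), (678,29), (668,163) and (530,163), and a tab poking past each edge's middle. Next I'll fit a line to each edge, leaving out the tab spans.

```bash
cat >> h.py <<'E'
def fitrect(P,hx,hy,gap=.045):
    """P: Nx2 contour points of an upright-ish rectangle; lines on 4 sides away from the middles -> centre, x angle, sizes"""
    (cx,cy),(w,h),a=cv2.minAreaRect(np.float32(P*1000)); c=np.array([cx,cy])/1000; a=np.deg2rad(a)
    a=(a+np.pi/4)%(np.pi/2)-np.pi/4
    for _ in range(3):
        Rm=np.array([[np.cos(a),-np.sin(a)],[np.sin(a),np.cos(a)]]); Q=(P-c)@Rm; off={};sl=[]
        for ax,h,o in ((0,hx,hy),(1,hy,hx)):
            for sg in (1,-1):
                k=(abs(Q[:,ax]-sg*h)<.008)&(abs(Q[:,1-ax])>gap)&(abs(Q[:,1-ax])<o-.008)
                vx,vy,x0,y0=cv2.fitLine(np.float32(Q[k]*1000),cv2.DIST_HUBER,0,.01,.01).ravel()
                d,p=((vx,vy),(x0,y0)); d=np.array(d);p=np.array(p)
                m=d[ax]/d[1-ax]; off[ax,sg]=(p[ax]-m*p[1-ax])/1000; sl.append(m if ax==1 else -m)
        c=c+Rm@np.array([(off[0,1]+off[0,-1])/2,(off[1,1]+off[1,-1])/2]); a+=np.mean(sl)
    return c,a,[off[i,1]-off[i,-1] for i in (0,1)],sl
E
python3 - <<'E'
from h import *
c,_=wrist()
for n,z,hx,hy,g in (("tub",.06,.1,.09,.0),("lid",.016,.102,.092,.045)):
    img=cv2.imread(f"pics/w_{n}.png"); f=np.load(f"w_{n}.npz"); po=(f["p"],f["r"])
    m=grey(img,50,60); m[330:]=0
    k=max(blobs(m,5000),key=cv2.contourArea); print(n,cv2.boundingRect(k))
    P=ray(c,k[:,0],z,po)[:,:2]; cc,a,sz,sl=fitrect(P,hx,hy,g)
    print(cc.round(4),np.rad2deg(a).round(2),np.round(sz,4),np.round(sl,3))
    if n=="lid":
        h=cv2.cvtColor(img,cv2.COLOR_BGR2HSV)
        for zz in (.052,):
            for col in (img[120,395],img[160,385],img[100,430]): print(col)
E
```

```text
tub (159, 35, 197, 171)
[0.525 0.17 ] 11.42 [0.1981 0.178 ] [-0.001 -0.001 -0.     0.002]
lid (155, 30, 204, 185)
[ 0.5121 -0.1917] 11.05 [0.2013 0.1808] [-0.002  0.001 -0.     0.001]
[ 62  93 145]
[ 65  96 146]
[ 63 100 158]
```

Run:
```python
from h import *
L=np.array([.5121,-.1917]); y=np.deg2rad(11.05)
robot.reach([*L,.12],down(y)); robot.move_l([*L,.024],v=.12,guard=8)
s=readout.read_state(); print(s["tool_pos"],s["contact_force"])
eoat.grab(60); s=readout.read_state(); print("grip",s["grip_width"],s["grip_force"],s["tool_pos"],s["time"])
g=robot.move_l([*L,.154],v=.1); robot.wait(.2)
s=readout.read_state(); print(s["grip_width"],np.round(s["contact_force"],1),np.round(s["moment"],2),s["time"])
c,po=wrist(); cv2.imwrite("pics/held.png",c["pixels"]); np.savez("held.npz",p=po[0],r=po[1])
```

```text
[ 0.51265391 -0.19209027  0.0247064 ] [ 0.56433761  1.27643422 -0.54202366]
grip 0.02129026635183956 60.495484471321106 [ 0.51220888 -0.19176152  0.02437604] 6.425
0.021178636032416227 [-0.9 -0.1 -4.5] [-0.04  0.04  0.  ] 8.075
```

View pics/held.png

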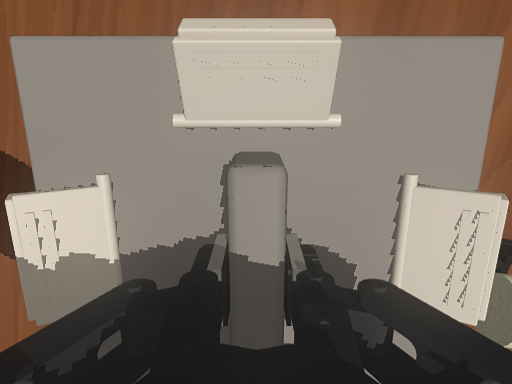

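The lid is held level and square. Its far edge is straight at row 37, from (12,38) to (503,37), and the handle is centred at column 257. I'll check the far edge's distance, then carry the lid over and lower it.

Run:
```python
from h import *
c,_=wrist(); f=np.load("held.npz"); P=ray(c,[[12,38],[503,37],[257,37]],f["p"][2]-.0084,(f["p"],f["r"]))
print(((P-f["p"])@Ro.from_rotvec(f["r"]).as_matrix()).round(4))
T=np.array([.525,.170]); y=np.deg2rad(11.42); zs=.0744
robot.move_l([*T,.164],frame=down(y),v=.2)
robot.move_l([*T,zs+.014],v=.08); robot.wait(.3); s0=readout.read_state(); print(s0["tool_pos"],np.round(s0["contact_force"],1),s0["time"])
g=robot.move_l([*T,zs-.0005],v=.02,guard=12); s=readout.read_state()
print(g,s["tool_pos"],np.round(s["contact_force"],1),np.round(s["moment"],2),s["time"])
```

```text
[[ 0.0903 -0.0992  0.0085]
 [ 0.0905  0.1009  0.0083]
 [ 0.0906  0.0008  0.0084]]
[0.52512972 0.17013537 0.08870418] [ 0.1 -0.5 -3.5] 11.525
True [0.52472216 0.1699352  0.07436428] [-0.9 -0.4  5.8] [0.   0.05 0.03] 12.2083
```

Run:
```python
from h import *
T=np.array([.525,.170]); y=np.deg2rad(11.42); tx=np.array([-np.sin(y),np.cos(y)])
eoat.ungrasp(); robot.wait(.2); robot.move_l([*T,.16],v=.12)
robot.reach([*(T-.04*tx),.3],down(y)); robot.wait(.3)
c,po=wrist(); cv2.imwrite("pics/seated.png",c["pixels"])
m=grey(c["pixels"],50,60); m[330:]=0; k=max(blobs(m,5000),key=cv2.contourArea)
cc,a,sz,sl=fitrect(ray(c,k[:,0],.066,po)[:,:2],.102,.092); print(cc.round(4),np.rad2deg(a).round(2),np.round(sz,4),np.round(sl,3),readout.read_state()["time"])
```

```text
[0.5248 0.1696] 11.39 [0.2012 0.1818] [-0.001  0.001  0.     0.   ] 14.9083
```

View pics/seated.png

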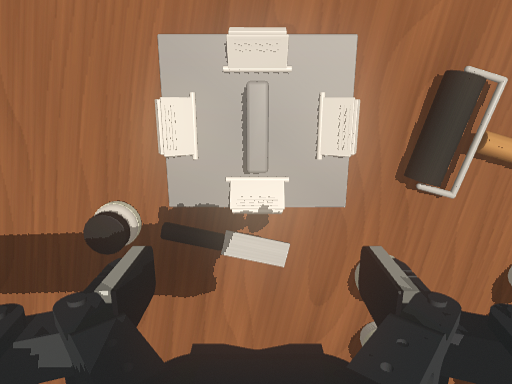

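The picture shows the lid squarely on the tub, plate from (158,35) to (357,35), with all four tabs up. Measured centre and yaw match the tub within 0.5 mm and 0.03°. Now I'll press the tabs.

Run:
```python
from h import *
T=np.array([.525,.170]); y=np.deg2rad(11.42); ux=np.array([np.cos(y),np.sin(y)]); uy=np.array([-np.sin(y),np.cos(y)])
eoat.grab(20)
for n,d,r in (("a",ux,.093),("b",uy,.083),("c",-ux,.093),("d",-uy,.083)):
    p=T+r*d; robot.reach([*p,.14],down(y)); robot.move_l([*p,.105],v=.15); robot.wait(.15)
    g=robot.move_l([*p,.0675],v=.03,guard=25); s=readout.read_state()
    print(n,g,np.round(s["tool_pos"],4),p.round(4),np.round(s["contact_force"],1),round(s["time"],1))
    robot.move_l([*p,.14],v=.15)
robot.reach([*(T-.04*uy),.3],down(y)); robot.wait(.3)
c,po=wrist(); cv2.imwrite("pics/pressed.png",c["pixels"])
m=grey(c["pixels"],50,60); m[330:]=0; k=max(blobs(m,5000),key=cv2.contourArea)
cc,a,sz,sl=fitrect(ray(c,k[:,0],.066,po)[:,:2],.102,.092); print(cc.round(4),np.rad2deg(a).round(2),np.round(sz,4),np.round(sl,3),readout.read_state()["time"])
```

```text
a True [0.6184 0.1888 0.0715] [0.6162 0.1884] [-1.7  0.5  7.8] 18.1
b True [0.5088 0.2533 0.0714] [0.5086 0.2514] [-2.4 -1.  10.8] 20.9
c True [0.4328 0.1514 0.0712] [0.4338 0.1516] [-4.  -1.  16.4] 23.6
d True [0.5424 0.087  0.0714] [0.5414 0.0886] [-2.4 -0.2 11.5] 26.4
[0.5248 0.1698] 11.48 [0.2011 0.1812] [-0.002 -0.001  0.004 -0.001] 28.0833
```

View pics/pressed.png

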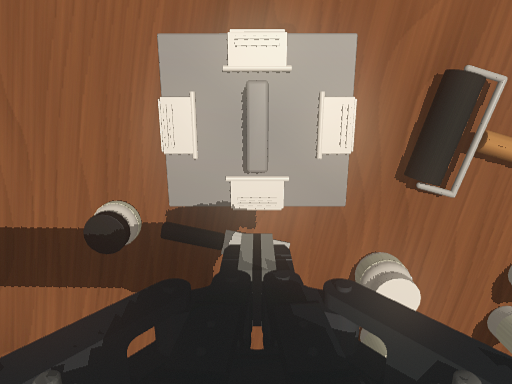

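The tabs now lie flat within the plate outline. All four presses ended at z = 71.2–71.5 mm, against 71.5 mm expected for flat, and the lid hasn't moved. I'll hand the job in.

Run:
```python
from h import *
eoat.ungrasp(); robot.wait(.2); print(job.sign_off())
```

```text
the job is handed in; nothing more can be done
None
```

The lid is fully home on the ink tub and all four snap tabs are pressed flat by my measurements; I handed the job in at about 28 s with the other things left where they were, but sign-off returned no verdict.

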